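# Stack the empty bakery bin over a bun by turning it half round

## Task

The empty white bin is nested in the blue one: lift it out, stand the lone brioche bun on the bread-board side of the wicker tray upright in the blue bin and let go of it. Then stack the white bin on the blue one turned half round, orange grip away from the orange strip, so that its four lugs drop fully into the notches of the black ledges; the ledges have lengthwise play, so feel for the notches. Drop nothing, be gentle with the bins, and leave the other things where they are.

Things in the scene. Friction and masses are not known exactly. Their poses are not given: they have to be found in the camera images.
- upper_bin: White open bin, loose, 0.18 to 0.31 kg, empty, outside 170 (x) x 80 (y) x 80 mm (z), walls 4 mm; origin at the centre of its underside. In the middle of each end wall the top 32 mm is a grip, 9 mm thick and 56 mm wide: orange at +x, white at -x. It starts nested in the blue bin, x axes alike, underside on the blue floor, rim 85 mm up. It may be set down on the sideboard.
- lug_level (a point): Point in the white bin's frame 12 mm above the centre of its underside, level with the undersides of its four orange lugs: two on each side, at x = +64 and x = -22 mm, each 14 mm long in x, 10 mm high, sticking out 11 mm from the side wall (tips at y = +-51 mm).
- orange_grip (a point): Middle of the orange grip of the white bin, at x = +80.5 mm and z = 70 mm in the white bin's frame (10 mm below its rim).
- plain_grip (a point): Middle of the white grip of the white bin, at x = -80.5 mm and z = 70 mm in its frame.
- lower_bin: Blue open bin fixed to the sideboard; origin at the centre of its underside (sideboard level), x along its length. Outside 188 (x) x 97 mm (y), low end walls (top at z = 36 mm, an orange strip on the +x end). Side walls 63 mm high, with slots 20 mm long at x = +64 and x = -22 mm, open at the top, through which the lugs pass when nested. Steel hoops at x = +-104, z = 24 mm.
- lower_floor (a point): Centre of the blue bin's inside floor, 5 mm above its origin. Inside 178 x 85 mm.
- ledge_level (a point): Point of the blue bin's frame at x = y = 0, z = 74 mm: height of the tops of its black ledges, at x = -64 and +22 mm on both sides, 40 mm long, each with a notch in its middle, 19 mm long, floor at z = 68 mm. White bin half turned: underside at z = 62 mm on the ledge tops, 56 mm seated. Rails outside the ledges, inner faces y = +-53.5 mm, flared, up to z = 81 mm.
- frame_mid (a point): Mid-point of where the black ledge frame can stand (blue bin's frame: x = y = 0, z = 68 mm). The frame with all four ledges and the rails stands anywhere up to 7 mm to either side of this along x; where is not measured, only felt (or seen). About 12 N shifts it. The white bin, let go on the ledge tops, slides along x with 1 to 3 N until it drops into the notches and stops.
- bun: The brioche bun to be put in, loose, 64 mm wide and 46 mm high, origin at the centre of its underside; it stands alone in the row of the wicker tray (on the right, floor 5 mm above the sideboard) that is nearer to the bread board. Grasp it round its side.
- bread_board: Fixed wooden board 300 (x) x 275 (y) x 40 mm right of the blue bin, origin at the centre of its underside; bread on it rises to 130 mm. Left of it the sideboard (z = 0) is free for setting the white bin aside: a strip 110 mm wide along world x, its middle 225 mm to the left (+y) of this origin, x = 0.37 to 0.62 m.
- jam_jar_a: Bystander: jam jar with a cream lid, 60 mm wide, 70 mm high, origin under its centre.
- jam_jar_b: Bystander: jam jar with a blue lid, 60 mm wide, 70 mm high, origin under its centre.
- green_mug: Bystander: green mug, 79 mm wide (109 mm with its handle), 98 mm high, between board and tray.
- brioche_bun_4: Bystander: brioche bun 66 mm wide, 48 mm high, in the right-hand row of the wicker tray.

How it is judged:
By the outcome, as a careful person would: the job done as asked, in the order asked, and still so for the second after the job is handed in, with the robot touching nothing.
It also fails if it takes over 72 s, if anything falls off the work surface, if the arm or the gripper's body presses on something with over 40 N, if the wrist force passes 120 N, or if a joint passes its speed limit or range.

## Robot

A 6-joint arm with a two-finger parallel gripper is mounted at the origin on a cart in front of the work surface, level with it; the furniture and walls round the work are solid. World frame = base frame: x ahead of the robot, y to its left, z up, the work surface at z = 0. Lengths are in m, angles in rad, forces in N, time in s.
With the tool pointing down it reaches from about 0.25 to 0.775 m from the base axis. Payload 8.9 kg.
Tool frame: the origin (TCP) lies on the centre line of the jaws, within the pads' length; the fingertips stand 19 mm ahead of it and the grasp point (between the pads) is the TCP (bot.finger_overhang is the distance from the TCP to the fingertips, in m); z points along the fingers, y is the line along which they close (so a half turn about z gives the same grasp; the last joint's range is limited). The gripper opens to 85 mm and grips with 20 to 120 N. Pads are 22 mm wide; open, the fingers measure 114 mm over their backs; the gripper's body (76 mm by 85 mm) begins 54 mm behind the grasp point. The pads swing forward as they close: fully open they stand 13 mm farther back than shut.
Start: joints at [1.139, 0.291, -0.153, 1.127, 0, 1.431], TCP at [0.152, 0.503, 0.25] pointing down, gripper open.
Joint ranges: [-2.52, 2.52], [-0.91, 1.74], [-1.3, 1.37], [-1.96, 2.02], [-1.52, 1.47], [-3.14, 3.14]. Speed limits (rad/s): [2.22, 2.22, 2.79, 3.14, 3.14, 3.14].

## Interface

Orientations are given as a unit quaternion [w, x, y, z].
In Python, from cell import bot gives the robot as it stands.
- The arm moves only by the shell command python3 nudge.py 'ROWS' [FORCE]. ROWS is rows parted by semicolons, their numbers by spaces, 1 to 12 of them, each of 7 numbers: the opening from 0.0 (shut) to 1.0 (fully open), then dx, dy, dz in m, then a rotation vector rx, ry, rz in rad; each row shifts and turns the commanded pose from where the row before left it, along the tool's axes as they then stand; what a row does not reach is not made up. A row lasts 1/8 s, in which the tool goes at most 0.0625 m and 0.188 rad, less where a joint would pass 70% of its speed; a pose out of reach is approached as far as the arm can. The fingers move at their own pace and stop on an object; FORCE is the grip in N (left out, the last holds). Time passes only in rows, so rows that do not move let the fingers close. It prints the time, the measured TCP pose, the force, the opening and the grip force at its end.
- bot.sense(): the state, without advancing time (a new reading comes with each control period).
- bot.camera(name): name is "side" or "top" or "wrist"; returns a dict with "color" (420x560x3 uint8, red, green, blue), "fx", "fy", "cx", "cy" (pixels), "dist" ([k1, k2, p1, p2, k3] as OpenCV has them; the pictures are not rectified), "R" (3x3) and "t" (3): a world point X has camera coordinates R X + t. Camera axes: x right, y down, z forward; pixel columns grow to the right and rows downward; lengths in m; the calibration is good to about 2 mm. A picture is of the moment at which its call begins. There is no depth.
- bot.finish_job(): hands the job in; it is judged then, once.
The state is a dict: "time_s": time; "joints": joint angles; "joint_vel": joint speeds; "tau": joint torques, N m; "tool_pos": TCP position; "ee_rot": TCP orientation; "force": force on the tool from outside, world axes, zero at the start; "torque": the same for the moment, N m; "finger_gap": opening from 0.0 (shut) to 1.0 (fully open); "gripper_force": force on a finger pad.
Only numpy, scipy, OpenCV 4.12 (cv2) and the standard library are available. Lean on these libraries where they do the work, as an engineer would, in place of code of your own. Each camera call takes 0.05 s, during which the arm holds its last target. There are 200 camera calls.

## Working session

There is one attempt and no reset: what is moved stays moved. The work goes in short steps, Python scripts to look and compute and a shell command to move; the robot and the scene stay as the last step left them, time stands still between calls to the robot, and variables do not carry over. Pictures are saved under pics/ and viewed, at most 10 in all, crops included, and the job is handed in when it is done.

```bash
ls; mkdir -p pics
python3 - <<'E'
from cell import bot
import cv2,numpy as np
s=bot.sense();print(s)
for n in("top","side"):
    c=bot.camera(n);cv2.imwrite(f"pics/{n}0.png",c["color"][:,:,::-1]);print(n,{k:np.round(c[k],3).tolist() for k in c if k!="color"})
E
```

```text
cell.py
nudge.py
pics
{'time_s': 0.0, 'joints': array([ 1.13873111e+00,  2.91255230e-01, -1.54108818e-01,  1.12666845e+00,
        2.74665503e-05,  1.43147874e+00]), 'joint_vel': array([ 0.00065968, -0.00038455, -0.00045428,  0.0011325 , -0.00113936,
        0.00025585]), 'tau': array([ 1.60539508e-03, -5.37141931e+01,  3.31369257e+01,  1.60461949e-02,
       -2.50222620e-04, -2.43567121e-05]), 'tool_pos': array([0.15133902, 0.50230739, 0.24975182]), 'ee_rot': array([-1.87365980e-04,  1.45851673e-01,  9.89306276e-01, -5.89162155e-04]), 'force': array([-0.51992971, -0.36680707, -0.20237625]), 'torque': array([-0.00811176, -0.01605449, -0.03108981]), 'gripper_force': 0.0, 'finger_gap': 0.9981107302019752}
top {'fx': 409.892, 'fy': 409.892, 'cx': 284.733, 'cy': 210.348, 'dist': [-0.005, 0.0, 0.0, 0.0, 0.0], 'R': [[0.01, -1.0, -0.007], [-0.998, -0.01, -0.057], [0.057, 0.008, -0.998]], 't': [-0.03, 0.586, 1.342]}
side {'fx': 545.126, 'fy': 545.126, 'cx': 285.201, 'cy': 210.521, 'dist': [-0.125, 0.0, 0.0, 0.0, 0.0], 'R': [[0.994, -0.107, -0.006], [-0.06, -0.506, -0.86], [0.089, 0.856, -0.51]], 't': [-0.595, 0.058, 1.924]}
```

View pics/top0.png

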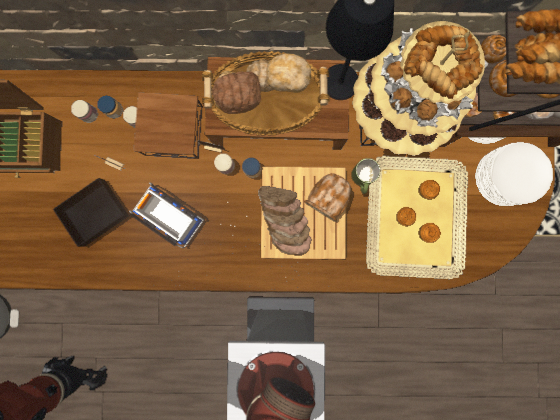

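View pics/side0.png

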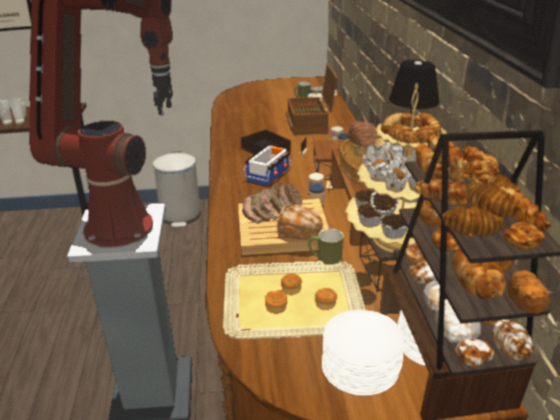

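The top view shows the nested bins at about (168,214), the board at (303,212), and the tray on the right with the lone bun at (406,216) and the other row at (428,189) and (430,233). The side view shows the bins at about (268,163). Next I zoom in on the bins.

```bash
cat > h.py <<'E'
from cell import bot
import cv2,numpy as np
from scipy.spatial.transform import Rotation as Ro
def ray(c,uv,z):
    K=np.array([[c["fx"],0,c["cx"]],[0,c["fy"],c["cy"]],[0,0,1]])
    p=cv2.undistortPoints(np.array(uv,float).reshape(-1,1,2),K,np.array(c["dist"],float)).reshape(-1,2)
    R=np.array(c["R"]);C=-R.T@np.array(c["t"])
    d=np.c_[p,np.ones(len(p))]@R
    return C+d*((z-C[2])/d[:,2])[:,None]
def proj(c,X):
    K=np.array([[c["fx"],0,c["cx"]],[0,c["fy"],c["cy"]],[0,0,1]])
    return cv2.projectPoints(np.array(X,float).reshape(-1,1,3),cv2.Rodrigues(np.array(c["R"]))[0],np.array(c["t"],float),K,np.array(c["dist"],float))[0].reshape(-1,2)
def mask(c,lo,hi,roi):
    h=cv2.cvtColor(c["color"],cv2.COLOR_RGB2HSV);m=cv2.inRange(h,np.array(lo),np.array(hi))
    k=np.zeros_like(m);x0,y0,x1,y1=roi;k[y0:y1,x0:x1]=1;return m*k
def blobs(m,amin=20):
    n,_,st,ce=cv2.connectedComponentsWithStats(m);return [(ce[i].round(1).tolist(),st[i].tolist()) for i in range(1,n) if st[i][4]>=amin]
def rel(pos,R=None,s=None):
    """target in tool axes: translation, rotvec"""
    s=s or bot.sense();q=s["ee_rot"];R0=Ro.from_quat(np.r_[q[1:],q[0]])
    t=R0.inv().apply(np.array(pos)-s["tool_pos"])
    return t.round(4),None if R is None else (R0.inv()*R).as_rotvec().round(4)
def down(yaw): # tool z down, tool y along direction yaw
    y=np.array([np.cos(yaw),np.sin(yaw),0]);z=np.array([0,0,-1.]);return Ro.from_matrix(np.c_[np.cross(y,z),y,z])
E
python3 - <<'E'
from h import *
t=bot.camera("top");s=bot.camera("side")
a=cv2.resize(t["color"][170:260,120:220],None,fx=6,fy=6,interpolation=cv2.INTER_CUBIC)
b=cv2.resize(s["color"][135:195,235:300],None,fx=5,fy=5,interpolation=cv2.INTER_CUBIC)
cv2.imwrite("pics/binT.png",a[:,:,::-1]);
m=mask(t,(5,120,90),(25,255,255),(380,165,460,260));
for b in blobs(m,40):print("bun",b,ray(t,[b[0]],.03).round(4))
# bread board by rays at z=.04
print(ray(t,[(261,167),(346,167),(346,259),(261,259)],.04).round(3))
m=mask(t,(5,150,150),(18,255,255),(130,170,215,255));
for b in blobs(m,3):print("orange",b,ray(t,[b[0]],.08).round(4))
m=mask(t,(0,0,170),(179,45,255),(130,170,215,255))
c=max(cv2.findContours(m,0,2)[0],key=cv2.contourArea);r=cv2.minAreaRect(c);print("white",r)
p=ray(t,cv2.boxPoints(r),.085);print(p.round(4),p.mean(0))
m=mask(t,(100,90,40),(130,255,255),(130,170,215,255))
c=np.vstack([c for c in cv2.findContours(m,0,2)[0] if cv2.contourArea(c)>3]);r=cv2.minAreaRect(c);print("blue",r)
p=ray(t,cv2.boxPoints(r),.05);print(p.round(4),p.mean(0))
E
```

```text
bun ([417.5, 215.7], [380, 169, 74, 91, 5879]) [[ 0.5725 -0.4592  0.03  ]]
[[ 0.727  0.055  0.04 ]
 [ 0.729 -0.224  0.04 ]
 [ 0.43  -0.224  0.04 ]
 [ 0.427  0.051  0.04 ]]
orange ([172.3, 180.1], [130, 170, 85, 23, 1672]) [[0.676  0.3335 0.08  ]]
orange ([164.0, 190.7], [163, 190, 3, 2, 3]) [[0.6419 0.3591 0.08  ]]
orange ([160.3, 192.7], [160, 192, 2, 2, 3]) [[0.6354 0.3707 0.08  ]]
orange ([142.8, 201.2], [138, 194, 11, 15, 33]) [[0.6078 0.4256 0.08  ]]
orange ([181.8, 207.6], [181, 207, 3, 2, 5]) [[0.5887 0.3011 0.08  ]]
white ((163.1400146484375, 213.9800262451172), (55.40000534057617, 29.000001907348633), 36.869895935058594)
[[0.5826 0.4565 0.085 ]
 [0.6567 0.4035 0.085 ]
 [0.5528 0.2604 0.085 ]
 [0.4794 0.3135 0.085 ]] [0.56784674 0.35846402 0.085     ]
blue ((176.72377014160156, 209.71726989746094), (64.93759155273438, 27.454627990722656), 62.59242630004883)
[[0.6559 0.4155 0.05  ]
 [0.698  0.3371 0.05  ]
 [0.5116 0.2356 0.05  ]
 [0.4701 0.3135 0.05  ]] [0.58389758 0.32542473 0.05      ]
```

View pics/binT.png

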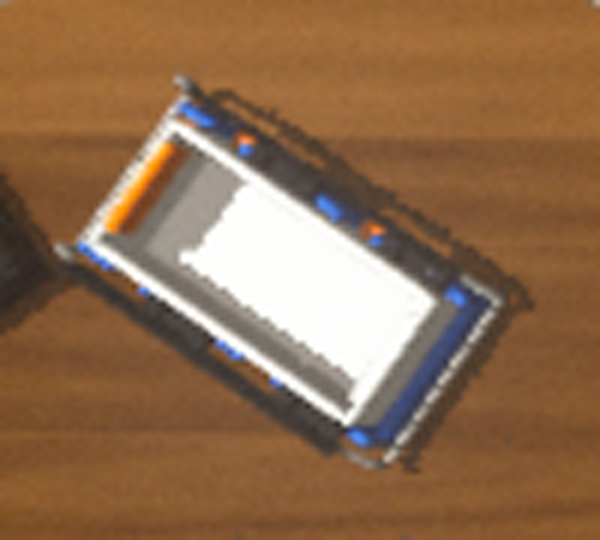

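The crop shows the white rim with corners at about (149.7,190.3), (133.7,210.5), (178.3,241.3) and (193.8,219.5) in the full image. The orange grip is at the upper left, and the blue end sticks out at the lower right.

Run:
```python
from h import *
t=bot.camera("top")
p=ray(t,[(149.7,190.3),(133.7,210.5),(178.3,241.3),(193.8,219.5)],.085);print(p.round(4),p.mean(0))
for a,b in((0,1),(1,2),(2,3),(3,0)):print(np.linalg.norm(p[a]-p[b]),np.degrees(np.arctan2(*(p[a]-p[b])[1::-1])))
c=p.mean(0)
print(rel([c[0]-.03,c[1]-.04,.28],down(np.radians(57))))
h=cv2.cvtColor(t["color"],cv2.COLOR_RGB2HSV);print(h[216,404:408],h[216,412:416],h[216,385])
m=mask(t,(5,120,90),(18,255,235),(380,165,460,260))
print(blobs(m,40))
```

```text
[[0.6422 0.403  0.085 ]
 [0.5777 0.4518 0.085 ]
 [0.4822 0.3082 0.085 ]
 [0.5512 0.261  0.085 ]] [0.56335377 0.35600866 0.085     ]
0.08090914587556684 -37.13317749095606
0.17244089996823503 56.36909446205777
0.08357596606035646 145.58700258375487
0.16866250750516298 -122.67623738319739
(array([-0.4195, -0.0683, -0.0299]), array([-0.0006,  0.    ,  0.2832]))
[[ 15 200 185]
 [ 16 198 192]
 [ 15 200 185]
 [ 15 203 158]] [[ 14 194 188]
 [ 15 206 187]
 [ 14 198 183]
 [ 14 194 139]] [ 23 122 243]
[([429.1, 189.2], [419, 180, 21, 20, 326]), ([406.0, 216.2], [396, 207, 20, 20, 301]), ([429.4, 232.4], [419, 223, 22, 20, 341])]
```

```bash
python3 nudge.py '0.5 -0.03 -0.01 0 0 0 0; 0.5 -0.06 -0.01 0.01 0 0 0; 0.5 -0.06 -0.01 0.01 0 0 0; 0.5 -0.06 -0.01 0.01 0 0 0; 0.5 -0.06 -0.01 0 0 0 0; 0.5 -0.06 -0.01 0 0 0 0; 0.5 -0.06 -0.01 0 0 0 0; 0.5 -0.03 0 0 0 0 0.14; 0.5 0 0 0 0 0 0.14; 0.5 0 0 0 0 0 0'
python3 - <<'E'
from h import *
w=bot.camera("wrist");cv2.imwrite("pics/w1.png",w["color"][:,:,::-1]);print({k:np.round(w[k],3).tolist() for k in w if k!="color"})
c=np.array([.5634,.356,.085]);a=np.radians(56.6);R=Ro.from_euler('z',a)
print(proj(w,c+R.apply([[85,40,0],[85,-40,0],[-85,-40,0],[-85,40,0]])/1e3 if 0 else c+R.apply(np.array([[85,40,0],[85,-40,0],[-85,-40,0],[-85,40,0]])/1e3)).round(1))
E
```

```text
time_s: 1.5
tool_pos: [0.5335, 0.3141, 0.2199]
ee_rot: [-0.0, 0.282, 0.959, -0.0]
force: [-0.3, 0.1, -0.3]
finger_gap: 0.503
gripper_force: 0.0
{'fx': 317.12, 'fy': 317.12, 'cx': 277.401, 'cy': 211.203, 'dist': [0.0, 0.0, 0.0, 0.0, 0.0], 'R': [[0.542, 0.841, 0.0], [0.795, -0.512, 0.326], [0.274, -0.177, -0.945]], 't': [-0.552, -0.297, 0.262]}
[[445.4 162.1]
 [429.1 250.3]
 [240.8 248.5]
 [238.2 159.9]]
```

View pics/w1.png

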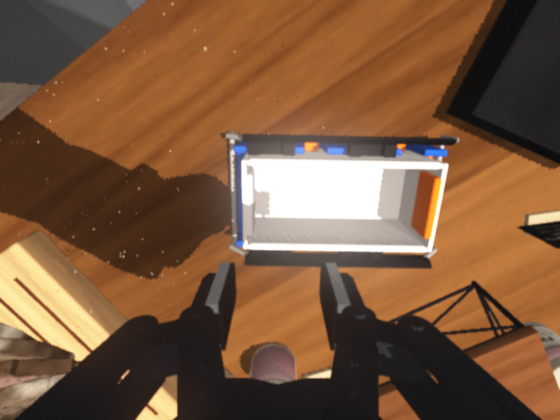

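The wrist view shows the bin from about x=240 to 447 and y=157 to 254. The orange grip is on the right and black ledges with notches run along both sides. I'll refine the corners from a mask.

Run:
```python
from h import *
w=bot.camera("wrist")
m=mask(w,(0,0,120),(179,60,255),(225,148,455,262))|mask(w,(3,150,120),(18,255,255),(405,165,450,245))
m=cv2.morphologyEx(m,cv2.MORPH_CLOSE,np.ones((5,5)));m=cv2.morphologyEx(m,cv2.MORPH_OPEN,np.ones((7,7)))
c=max(cv2.findContours(m,0,2)[0],key=cv2.contourArea)
h=cv2.convexHull(c)
q=cv2.approxPolyN(h,4).reshape(-1,2) if hasattr(cv2,'approxPolyN') else cv2.approxPolyDP(h,8,True).reshape(-1,2)
print(q)
for z in (.085,):
    p=ray(w,q,z);print(p.round(4),p.mean(0).round(4))
    for i in range(4):
        d=p[(i+1)%4]-p[i];print(np.linalg.norm(d).round(4),np.degrees(np.arctan2(d[1],d[0])).round(2))
v=w["color"].copy();cv2.polylines(v,[q.astype(int).reshape(-1,1,2)],True,(255,0,255),1)
cv2.imwrite("pics/w1z.png",cv2.resize(v[120:280,210:470],None,fx=3,fy=3,interpolation=cv2.INTER_CUBIC)[:,:,::-1])
```

```text
[[449 154]
 [449 255]
 [239 253]
 [241 144]]
[[0.5717 0.4545 0.085 ]
 [0.6574 0.4188 0.085 ]
 [0.5528 0.2593 0.085 ]
 [0.4737 0.3164 0.085 ]] [0.5639 0.3623 0.085 ]
0.0928 -22.62
0.1908 -123.25
0.0976 144.15
0.1693 54.64
```

View pics/w1z.png

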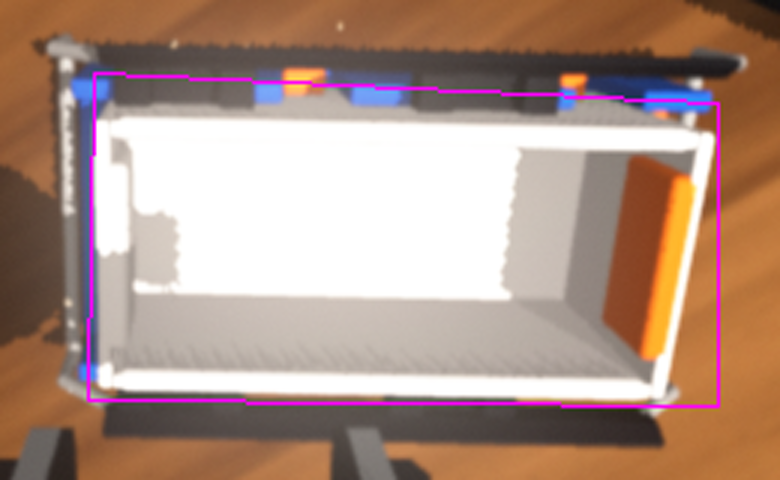

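The zoom shows the rim corners at crop (107,117), (100,393), (660,402) and (713,133). The mask quadrilateral was too large, so I'll use these corners.

Run:
```python
from h import *
w=bot.camera("wrist")
q=np.array([(107,117),(100,393),(660,402),(713,133)])/3+[210,120]
p=ray(w,q,.085);print(p.round(4),p.mean(0).round(4))
for i in range(4):
    d=p[(i+1)%4]-p[i];print(np.linalg.norm(d).round(4),np.degrees(np.arctan2(d[1],d[0])).round(2))
# grip white left: crop (92..128 , 165..255)
print(ray(w,np.array([(97,165),(97,255)])/3+[210,120],.085))
c=p.mean(0);a=np.radians(56.7);u=np.array([np.cos(a),np.sin(a),0])
g=c-.0805*u;print(g);print(rel([g[0],g[1],.16],down(a)))
```

```text
[[0.4856 0.3129 0.085 ]
 [0.5532 0.2639 0.085 ]
 [0.6471 0.405  0.085 ]
 [0.5789 0.4506 0.085 ]] [0.5662 0.3581 0.085 ]
0.0835 -35.93
0.1695 56.36
0.082 146.22
0.1663 -124.13
[[0.49507556 0.30298263 0.085     ]
 [0.51668613 0.28803339 0.085     ]]
[0.52197728 0.29080199 0.085     ]
(array([-0.0035, -0.026 ,  0.0603]), array([-0.0002, -0.0001,  0.0118]))
```

```bash
python3 nudge.py '0.35 -0.003 -0.026 0 0 0 0.016; 0.35 0 0 0.04 0 0 0; 0.35 0 0 0.04 0 0 0; 0.35 0 0 0.03 0 0 0; 0.35 0 0 0.02 0 0 0; 0.35 0 0 0.013 0 0 0; 0.35 0 0 0 0 0 0'
python3 - <<'E'
from h import *
w=bot.camera("wrist");cv2.imwrite("pics/w2.png",w["color"][:,:,::-1])
E
```

```text
time_s: 2.52
tool_pos: [0.5213, 0.291, 0.0769]
ee_rot: [-0.0, 0.29, 0.957, -0.0]
force: [-0.3, -0.3, 0.3]
finger_gap: 0.352
gripper_force: 0.0
```

View pics/w2.png

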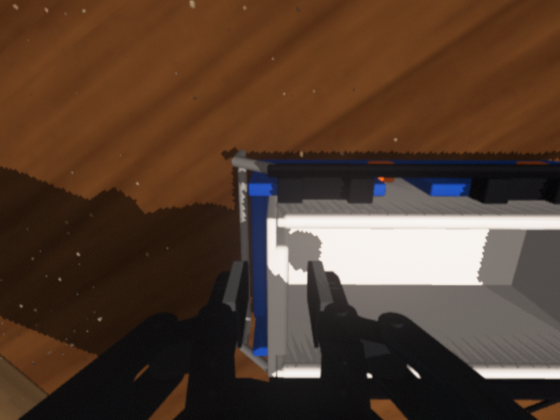

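The fingers straddle the white end wall (wall x≈277, fingers at 240 and 315), so I close the gripper.

```bash
python3 nudge.py '0.08 0 0 0 0 0 0; 0.05 0 0 0 0 0 0; 0.0 0 0 0 0 0 0; 0 0 0 0 0 0 0; 0 0 0 0 0 0 0' 60; python3 nudge.py '0 0 0 -0.005 0 0 0; 0 0 0 -0.01 0 0 0; 0 0 0 0 0 0 0'
```

```text
time_s: 3.2
tool_pos: [0.5226, 0.2912, 0.0785]
ee_rot: [0.001, 0.29, 0.957, 0.001]
force: [-0.7, 0.3, 6.3]
finger_gap: 0.092
gripper_force: 59.6
time_s: 3.58
tool_pos: [0.5225, 0.2912, 0.0933]
ee_rot: [0.001, 0.29, 0.957, 0.0]
force: [1.0, 0.2, -2.8]
finger_gap: 0.091
gripper_force: 58.6
```

```bash
python3 nudge.py '0 0 0 -0.015 0 0 0; 0 0 0 -0.02 0 0 0; 0 0 0 -0.03 0 0 0; 0 0 0 -0.03 0 0 0; 0 0 0 -0.03 0 0 0; 0 0 0 -0.01 0 0 0; 0 0 0 0 0 0 0';  python3 - <<'E'
from h import *
for n in("wrist","top"):
    w=bot.camera(n);cv2.imwrite(f"pics/{n}3.png",w["color"][:,:,::-1])
a=cv2.imread("pics/wrist3.png");b=cv2.resize(cv2.imread("pics/top3.png")[170:260,120:220],(467,420),interpolation=2)
cv2.imwrite("pics/both3.png",cv2.resize(np.hstack([a,b]),(800,327)))
# rel to set down : bin yaw 180 centre (.495,.139): plain grip at (.5755,.139), tool yaw pi
print(rel([.5755,.139,.2285],down(np.pi)))
E
```

```text
time_s: 4.45
tool_pos: [0.522, 0.291, 0.2276]
ee_rot: [0.0, 0.29, 0.957, 0.0]
force: [-0.3, 0.6, -3.4]
finger_gap: 0.093
gripper_force: 58.6
(array([-0.1293, -0.096 , -0.0023]), array([ 2.0000e-04, -2.2000e-03, -2.1596e+00]))
```

View pics/both3.png

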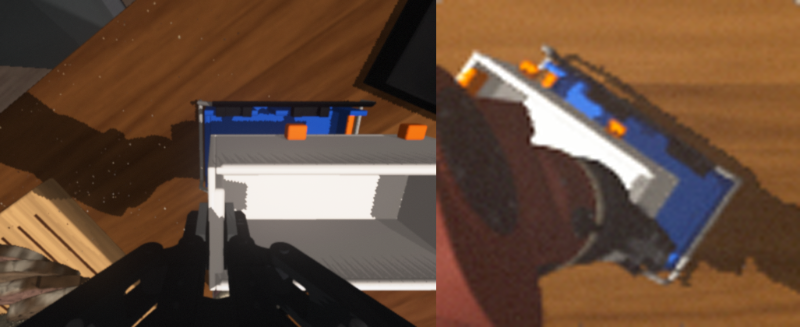

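```bash
python3 nudge.py '0 0 0 0 0 0 -0.1; 0 0 0 0 0 0 -0.187; 0 0 0 0 0 0 -0.187; 0 0 0 0 0 0 -0.187; 0 0 0 0 0 0 -0.187; 0 0 0 0 0 0 -0.187; 0 0 0 0 0 0 -0.187; 0 0 0 0 0 0 -0.187; 0 0 0 0 0 0 -0.187; 0 0 0 0 0 0 -0.187; 0 0 0 0 0 0 -0.187; 0 0 0 0 0 0 -0.187'; python3 nudge.py '0 0.02 -0.01 0 0 0 0;0 0.04 -0.015 0 0 0 0;0 0.05 -0.015 0 0 0 0;0 0.03 -0.01 0 0 0 0;0 0.01 -0.003 0 0 0 0; 0 0 0 0 0 0 0'; python3 -c "
from h import *
print(rel([.5755,.139,.0735],down(np.pi)),bot.sense()['joints'])"
```

```text
time_s: 6.05
tool_pos: [0.5214, 0.2907, 0.2259]
ee_rot: [0.001, 0.708, -0.706, -0.0]
force: [-0.6, 0.2, -2.4]
finger_gap: 0.09
gripper_force: 58.7
time_s: 6.8
tool_pos: [0.5742, 0.1407, 0.2265]
ee_rot: [-0.0, -0.706, 0.708, 0.001]
force: [-0.1, 0.0, -2.1]
finger_gap: 0.098
gripper_force: 58.7
(array([ 0.0017, -0.0015,  0.153 ]), array([ 0.0012,  0.0002, -0.0035])) [ 1.16458722e-01  4.30905933e-01 -9.30952414e-03  1.13175980e+00
  3.48804442e-04 -1.45086455e+00]
```

```bash
python3 nudge.py '0 0.002 -0.001 0.03 0 0 0; 0 0 0 0.045 0 0 0;0 0 0 0.04 0 0 0;0 0 0 0.02 0 0 0;0 0 0 0.008 0 0 0; 0 0 0 0 0 0 0'; python3 nudge.py '0 0 0 0.003 0 0 0; 0 0 0 0.003 0 0 0; 0 0 0 0.002 0 0 0;0 0 0 0 0 0 0'
```

```text
time_s: 7.55
tool_pos: [0.5752, 0.1396, 0.0843]
ee_rot: [-0.0, -0.707, 0.708, 0.0]
force: [-0.3, 0.7, -2.6]
finger_gap: 0.09
gripper_force: 58.9
time_s: 8.05
tool_pos: [0.5754, 0.1387, 0.0763]
ee_rot: [-0.0, -0.706, 0.708, 0.0]
force: [0.9, 0.3, -2.6]
finger_gap: 0.093
gripper_force: 58.7
```

```bash
python3 nudge.py '0 0 0 0.0015 0 0 0; 0 0 0 0.0015 0 0 0;0 0 0 0 0 0 0'
```

```text
time_s: 8.43
tool_pos: [0.5756, 0.1388, 0.0735]
ee_rot: [0.0, -0.706, 0.708, -0.0]
force: [0.2, -0.2, -1.0]
finger_gap: 0.095
gripper_force: 59.2
```

```bash
python3 nudge.py '0 0 0 0.001 0 0 0; 0 0 0 0 0 0 0;0.15 0 0 0 0 0 0;0.35 0 0 0 0 0 0; 0.35 0 0 0 0 0 0;0.35 0 0 -0.03 0 0 0;0.35 0 0 -0.04 0 0 0;0.5 0 0 -0.06 0 0 0;1 0 0 -0.06 0 0 0; 1 0 0 0 0 0 0';python3 - <<'E'
from h import *
t=bot.camera("top");s=bot.camera("side")
bs=[]
for c,roi in((t,(380,165,460,260)),(s,(225,260,365,335))):
    for b in blobs(mask(c,(5,120,60),(18,255,235),roi),40):print(b,ray(c,[b[0]],.03).round(4))
E
```

```text
time_s: 9.68
tool_pos: [0.5779, 0.1391, 0.2673]
ee_rot: [0.003, -0.706, 0.708, -0.003]
force: [0.2, 0.9, -1.3]
finger_gap: 0.902
gripper_force: 0.0
([429.1, 189.2], [419, 180, 21, 20, 328]) [[ 0.66  -0.498  0.03 ]]
([406.0, 216.2], [396, 207, 20, 20, 302]) [[ 0.5705 -0.4216  0.03  ]]
([429.4, 232.5], [419, 223, 22, 20, 340]) [[ 0.518  -0.4976  0.03  ]]
([255.1, 262.2], [225, 260, 92, 15, 331]) [[ 0.4718 -0.309   0.03  ]]
([358.6, 272.3], [341, 260, 24, 41, 323]) [[ 0.7788 -0.3974  0.03  ]]
([282.6, 292.9], [265, 273, 37, 41, 772]) [[ 0.541  -0.4672  0.03  ]]
([325.3, 297.9], [315, 288, 22, 22, 369]) [[ 0.6587 -0.5034  0.03  ]]
```

```bash
python3 nudge.py '1 0.03 0 0 0 0 0;1 0.06 0 0 0 0 0;1 0.06 0 0 0 0 0;1 0.06 0 0 0 0 0;1 0.06 0 0 0 0 0;1 0.06 0 0 0 0 0;1 0.06 0 0 0 0 0;1 0.06 0 0 0 0 0;1 0.06 0 0 0 0 0; 1 0.05 0.007 0.02 0 0 0.14;1 0 0 0.02 0 0 0.15;1 0 0 0 0 0 0.15';python3 nudge.py '1 0 0 0 0 0 0';python3 - <<'E'
from h import *
w=bot.camera("wrist");cv2.imwrite("pics/w4.png",w["color"][:,:,::-1])
print(proj(w,[[.5705,-.4216,.03],[.518,-.4976,.03],[.66,-.498,.03]]))
m=mask(w,(3,120,50),(18,255,255),(0,0,560,420))
for b in blobs(m,300):print(b,ray(w,[b[0]],.03).round(4))
print(rel([.5705,-.4216,.028],down(np.radians(155))))
E
```

```text
time_s: 11.28
tool_pos: [0.5651, -0.4208, 0.2174]
ee_rot: [-0.001, -0.532, 0.847, 0.004]
force: [1.0, -0.9, 0.1]
finger_gap: 1.0
gripper_force: 0.0
time_s: 11.4
tool_pos: [0.5663, -0.4207, 0.22]
ee_rot: [-0.0, -0.535, 0.845, 0.002]
force: [-0.8, -0.6, 0.3]
finger_gap: 0.998
gripper_force: 0.0
[[273.26718916 190.46739336]
 [288.92408868  95.92688777]
 [158.73391764 160.58145069]]
([47.8, 160.8], [0, 0, 142, 315, 16367]) [[ 0.7594 -0.5448  0.03  ]]
([289.0, 94.7], [252, 56, 75, 78, 4448]) [[ 0.5175 -0.4985  0.03  ]]
([157.5, 159.1], [122, 126, 72, 69, 3867]) [[ 0.6603 -0.4998  0.03  ]]
([416.3, 297.6], [244, 148, 316, 253, 23803]) [[ 0.476  -0.2344  0.03  ]]
([273.3, 190.5], [241, 159, 65, 64, 3185]) [[ 0.5705 -0.4216  0.03  ]]
([48.4, 292.0], [0, 251, 82, 75, 3266]) [[ 0.8558 -0.4233  0.03  ]]
([87.3, 286.1], [70, 255, 39, 53, 728]) [[ 0.8108 -0.4106  0.03  ]]
([42.6, 328.2], [0, 305, 91, 43, 1541]) [[ 0.8943 -0.3858  0.03  ]]
([6.5, 374.1], [0, 358, 20, 38, 408]) [[ 0.9815 -0.3488  0.03  ]]
([348.6, 382.6], [331, 371, 36, 24, 501]) [[ 0.5934 -0.1479  0.03  ]]
(array([-0.0008, -0.0043,  0.1928]), array([ 0.0022,  0.0007, -0.003 ]))
```

View pics/w4.png

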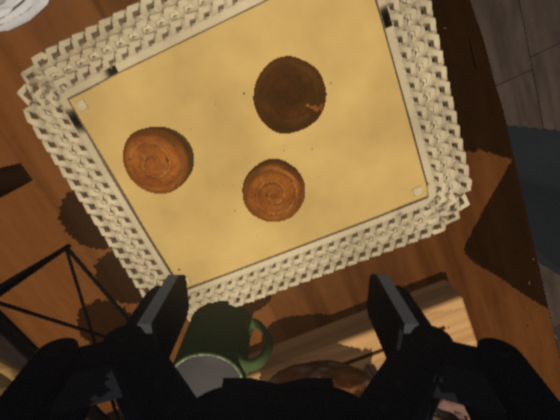

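The wrist view shows the lone bun at (273,190), the other two at (289,95) and (158,160), and the mug at (215,345), well clear. It agrees with the top-view estimate.

```bash
python3 nudge.py '1 -0.001 -0.004 0.04 0 0 0;1 0 0 0.05 0 0 0;1 0 0 0.05 0 0 0;1 0 0 0.03 0 0 0;1 0 0 0.012 0 0 0;1 0 0 0.006 0 0 0; 1 0 0 0 0 0 0'; python3 nudge.py '0.6 0 0 0 0 0 0;0.6 0 0 0 0 0 0;0.5 0 0 0 0 0 0;0.5 0 0 0 0 0 0;0.5 0 0 0 0 0 0' 25
```

```text
time_s: 12.32
tool_pos: [0.5716, -0.4224, 0.0352]
ee_rot: [0.0, -0.535, 0.845, -0.001]
force: [0.0, 0.4, 0.6]
finger_gap: 0.998
gripper_force: 0.0
time_s: 12.95
tool_pos: [0.5717, -0.4226, 0.0359]
ee_rot: [0.0, -0.535, 0.845, -0.001]
force: [-0.2, 1.0, 4.7]
finger_gap: 0.71
gripper_force: 26.2
```

```bash
python3 nudge.py '0.5 0 0 -0.015 0 0 0;0.5 0 0 -0.03 0 0 -0.1;0.5 0 0 -0.04 0 0 -0.187;0.5 0 0 -0.04 0 0 -0.187;0.5 0 0 -0.04 0 0 -0.187;0.5 0 0 -0.04 0 0 -0.187;0.5 0 0 0 0 0 -0.187;0.5 0 0 0 0 0 -0.187;0.5 0 0 0 0 0 -0.187;0.5 0 0 0 0 0 -0.02;0.5 0 0 0 0 0 0'
python3 - <<'E'
from h import *
t=bot.camera("top");cv2.imwrite("pics/t5.png",cv2.resize(t["color"][165:255,115:225],None,fx=6,fy=6,interpolation=cv2.INTER_CUBIC)[:,:,::-1])
print(rel([.566,.358,.24],down(np.radians(236.3))),bot.sense()["joints"][5])
E
```

```text
time_s: 14.32
tool_pos: [0.5972, -0.3892, 0.2401]
ee_rot: [0.017, 0.945, -0.327, -0.006]
force: [0.2, -0.3, -1.0]
finger_gap: 0.708
gripper_force: 27.3
(array([-0.4866, -0.5683, -0.0197]), array([ 0.0353,  0.0024, -0.0784])) -3.140752321253592
```

View pics/t5.png

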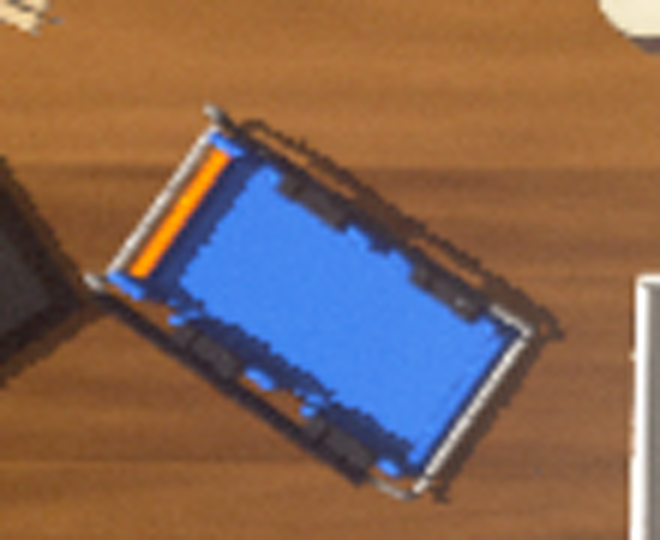

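The top view of the emptied blue bin shows the orange strip at crop (180,213). The ledges are at crop (315,200), (448,290), (208,350) and (340,443), and the hoops at (158,203) and (474,410). I carry the bun over while computing positions.

```bash
python3 nudge.py '0.5 -0.02 -0.025 0 0 0 0;0.5 -0.038 -0.044 0 0 0 0;0.5 -0.038 -0.044 0 0 0 0;0.5 -0.038 -0.044 0 0 0 0;0.5 -0.038 -0.044 0 0 0 0;0.5 -0.038 -0.044 0 0 0 0;0.5 -0.038 -0.044 0 0 0 0;0.5 -0.038 -0.044 0 0 0 0;0.5 -0.038 -0.044 0 0 0 0;0.5 -0.038 -0.044 0 0 0 0;0.5 -0.038 -0.044 0 0 0 0;0.5 -0.038 -0.044 0 0 0 0'; python3 nudge.py '0.5 -0.03 -0.04 0 0 0 0;0.5 -0.01 -0.02 0 0.02 0 -0.04;0.5 0 0 0 0.016 0 -0.04; 0.5 0 0 0 0 0 0'
python3 - <<'E'
from h import *
w=bot.camera("wrist");cv2.imwrite("pics/w6.png",w["color"][:,:,::-1])
t=bot.camera("top")
P=lambda l:np.array(l)/6+[115,165]
h=ray(t,P([(213,125),(100,283),(530,330),(418,488)]),.024);print(h.round(4),h.mean(0))
st=ray(t,P([(180,213)]),.036);print("strip",st)
l=ray(t,P([(315,200),(448,290),(208,350),(340,443)]),.074);print("ledges",l.round(4),l.mean(0))
d=l[0]+l[2]-l[1]-l[3];print(np.degrees(np.arctan2(d[1],d[0])),np.linalg.norm(d)/2)
d=h[0]+h[1]-h[2]-h[3];print(np.degrees(np.arctan2(d[1],d[0])),np.linalg.norm(d)/2)
print(rel([.566,.358,.24],down(np.radians(236.3))),bot.sense()["joints"][5])
E
```

```text
time_s: 15.88
tool_pos: [0.5674, 0.282, 0.2226]
ee_rot: [0.016, 0.945, -0.328, -0.006]
force: [1.8, -0.4, -0.7]
finger_gap: 0.71
gripper_force: 27.3
time_s: 16.38
tool_pos: [0.5732, 0.3518, 0.2203]
ee_rot: [-0.001, 0.957, -0.289, -0.001]
force: [-0.0, -0.9, -0.2]
finger_gap: 0.707
gripper_force: 27.3
[[0.6634 0.4215 0.024 ]
 [0.5754 0.4815 0.024 ]
 [0.5518 0.2435 0.024 ]
 [0.4647 0.3031 0.024 ]] [0.56383022 0.36239653 0.024     ]
strip [[0.61355072 0.43414752 0.036     ]]
ledges [[0.6182 0.3491 0.074 ]
 [0.571  0.2771 0.074 ]
 [0.538  0.4038 0.074 ]
 [0.4896 0.3324 0.074 ]] [0.5541935  0.34060505 0.074     ]
56.29227986900439 0.08610756808705954
58.037089747510215 0.21000443751907258
(array([-0.0095, -0.0012, -0.0196]), array([-0.0009,  0.0028, -0.0003])) -2.1125168862115613
```

View pics/w6.png

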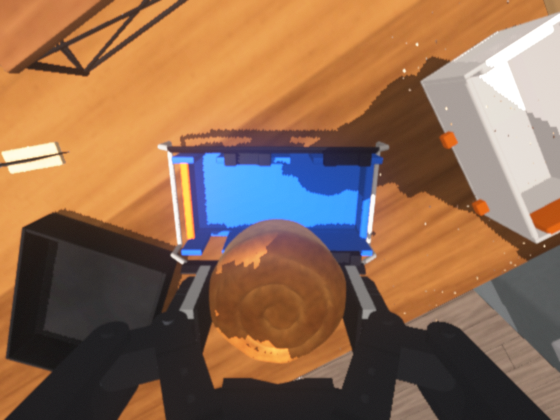

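The wrist view shows the bun held over the empty blue bin, which spans about x=170–380 and y=150–260. The white bin stands clear at the right. I lower the bun.

```bash
python3 nudge.py '0.5 -0.009 -0.002 0.01 0 0 0;0.5 0 0 0.03 0 0 0;0.5 0 0 0.045 0 0 0;0.5 0 0 0.045 0 0 0;0.5 0 0 0.03 0 0 0;0.5 0 0 0.012 0 0 0; 0.5 0 0 0.005 0 0 0;0.5 0 0 0 0 0 0'; python3 nudge.py '0.5 0 0 0.002 0 0 0;0.5 0 0 0.002 0 0 0;0.5 0 0 0 0 0 0'
```

```text
time_s: 17.48
tool_pos: [0.5665, 0.3603, 0.0439]
ee_rot: [-0.001, 0.957, -0.289, -0.001]
force: [-0.1, -0.0, -0.0]
finger_gap: 0.707
gripper_force: 27.4
time_s: 17.85
tool_pos: [0.566, 0.3601, 0.0392]
ee_rot: [-0.001, 0.957, -0.289, -0.001]
force: [0.2, -0.3, -2.1]
finger_gap: 0.708
gripper_force: 27.4
```

```bash
python3 nudge.py '0.5 0 0 0.002 0 0 0;0.5 0 0 0 0 0 0'; python3 nudge.py '0.5 0 0 0.001 0 0 0;0.5 0 0 0 0 0 0'
```

```text
time_s: 18.1
tool_pos: [0.5658, 0.36, 0.0369]
ee_rot: [-0.001, 0.957, -0.289, -0.001]
force: [-0.7, -0.3, -0.7]
finger_gap: 0.703
gripper_force: 27.4
time_s: 18.35
tool_pos: [0.566, 0.3601, 0.0361]
ee_rot: [-0.001, 0.957, -0.289, -0.001]
force: [0.1, 0.4, -1.1]
finger_gap: 0.706
gripper_force: 27.4
```

```bash
python3 nudge.py '0.5 0 0 0.001 0 0 0;0.75 0 0 0 0 0 0;0.9 0 0 0 0 0 0;1 0 0 0 0 0 0;1 0 0 0 0 0 0;1 0 0 -0.02 0 0 0;1 0 0 -0.04 0 0 0;1 0 0 -0.06 0 0 0;1 0 0 -0.06 0 0 0;1 0 0 -0.02 0 0 0; 1 0 0 0 0 0 0'
python3 - <<'E'
from h import *
w=bot.camera("wrist");cv2.imwrite("pics/w7.png",w["color"][:,:,::-1])
u=np.array([np.cos(np.radians(56.3)),np.sin(np.radians(56.3)),0]);v=np.array([-u[1],u[0],0]);O=np.array([.565,.359,0])
loc=lambda p:(np.c_[(p-O)@u,(p-O)@v]*1e3).round(1)
m=mask(w,(3,110,50),(20,255,255),(0,0,560,420))
for b in blobs(m,150):
    if 0<b[1][4]<9000:print(b,"local z.03",loc(ray(w,[b[0]],.03)))
m=mask(w,(100,90,40),(130,255,255),(0,0,560,420))
for b in blobs(m,40):print("blue",b,loc(ray(w,[b[0]],.04)))
# where nominal ledges project
for sy in(1,-1):
  for x in(-64,22):
    print(x,sy,proj(w,O+u*np.array([[x-20],[x+20]])/1e3+v*sy*.047+np.array([0,0,.074])).round(0).tolist())
E
```

```text
time_s: 19.73
tool_pos: [0.5672, 0.36, 0.2368]
ee_rot: [-0.002, 0.957, -0.289, -0.0]
force: [0.7, 0.8, -0.6]
finger_gap: 1.001
gripper_force: 0.0
([190.5, 188.9], [182, 151, 19, 81, 625]) local z.03 [[95.8  3.2]]
([278.1, 189.2], [250, 159, 58, 57, 2275]) local z.03 [[1.2 3.2]]
([544.8, 201.8], [525, 182, 35, 37, 836]) local z.03 [[-289.3   16.5]]
([217.4, 236.3], [191, 224, 44, 21, 436]) local z.03 [[70.1 58.8]]
([299.7, 237.0], [275, 225, 46, 21, 469]) local z.03 [[-23.5  59.3]]
([104.2, 410.9], [85, 399, 39, 21, 582]) local z.03 [[246.9 329. ]]
blue ([284.9, 189.0], [181, 138, 202, 103, 12937]) [[-5.9  0.3]]
-64 1 [[364.0, 244.0], [323.0, 244.0]]
22 1 [[277.0, 243.0], [237.0, 243.0]]
-64 -1 [[373.0, 148.0], [329.0, 148.0]]
22 -1 [[277.0, 148.0], [233.0, 148.0]]
```

Run:
```python
from h import *
w=bot.camera("wrist")
u=np.array([np.cos(np.radians(56.3)),np.sin(np.radians(56.3)),0]);v=np.array([-u[1],u[0],0]);O=np.array([.565,.359,0])
loc=lambda p:(np.c_[(p-O)@u,(p-O)@v]*1e3).round(1)
m=mask(w,(3,110,50),(20,255,255),(170,140,400,260))
for b in blobs(m,150):
    x,y,ww,hh,_=b[1];print(b[0],"z.036",loc(ray(w,[b[0],(x,y),(x+ww,y+hh)],.036)).tolist(),"z.055",loc(ray(w,[b[0],(x,y),(x+ww,y+hh)],.055)).tolist())
g=w["color"].max(2)
xs=np.arange(-110,112,2)
for z in(.074,):
  for sy in(-50,-47,-44,44,47,50):
    pts=proj(w,O+u*xs[:,None]/1e3+v*sy/1e3+np.array([0,0,z]))
    val=cv2.remap(g,pts[:,:1].astype(np.float32),pts[:,1:].astype(np.float32),1).ravel()
    print(sy,' '.join(str(a//10) for a in val))
print(xs[[0,-1]])
# hi-res grey crop edges: vertical gradient profile of the far wall rows
```

```text
[173.9, 197.8] z.036 [[110.7, 11.6], [108.2, -48.8], [105.6, 59.4]] z.055 [[104.2, 5.8], [101.9, -51.0], [99.4, 50.8]]
[365.7, 213.5] z.036 [[-94.8, 28.7], [100.2, -48.8], [-139.1, 84.8]] z.055 [[-89.2, 22.0], [94.3, -51.0], [-130.9, 74.8]]
[188.8, 189.2] z.036 [[94.0, 2.1], [99.3, -37.9], [86.0, 50.9]] z.055 [[88.5, -3.1], [93.5, -40.8], [81.0, 42.8]]
[276.5, 190.0] z.036 [[1.6, 2.7], [29.7, -28.9], [-31.5, 31.8]] z.055 [[1.5, -2.5], [28.0, -32.3], [-29.6, 24.8]]
[215.6, 236.8] z.036 [[69.1, 56.6], [98.4, 41.4], [49.2, 67.8]] z.055 [[65.1, 48.2], [92.6, 33.9], [46.3, 58.8]]
[298.1, 237.2] z.036 [[-22.4, 56.9], [4.3, 42.4], [-47.2, 67.5]] z.055 [[-21.1, 48.4], [4.0, 34.8], [-44.5, 58.5]]
-50 8 8 8 8 8 8 8 8 8 7 13 14 14 14 8 4 4 4 4 4 4 4 4 4 4 4 5 4 4 5 5 5 5 6 7 22 24 24 24 19 15 18 22 25 25 24 21 24 23 24 24 24 24 24 24 23 16 11 9 9 9 9 9 9 9 9 9 9 10 10 9 8 9 10 10 10 11 21 24 24 25 25 25 25 25 25 23 14 12 12 20 24 24 24 24 24 24 24 24 24 24 24 23 23 23 23 23 23 23 23 23
-47 8 8 8 8 8 8 8 8 8 9 15 15 15 15 9 4 4 4 4 4 4 4 4 4 5 5 5 5 5 5 5 5 5 5 6 21 25 25 25 21 16 16 16 21 21 16
[... 641 characters left out ...]
 17 17 17 17 16 11 6 6 7 7 6 6 7 6 7 7 7 7 6 5 6 7 7 7 7 13 17 18 18 19 19 19 19 18 18 18 18 18 18 18 18 17 17 17 17 14 11 11 10 13 17 21 23 16 5 5 5 5 5
47 20 20 19 19 18 18 17 17 18 20 20 18 15 15 12 6 6 6 6 6 6 6 6 6 6 6 6 6 6 6 6 6 6 6 6 14 18 18 17 17 16 15 14 14 14 14 15 14 14 15 15 15 15 15 16 16 15 10 6 6 6 6 6 6 6 6 6 6 7 7 6 5 6 7 7 7 7 13 17 17 17 17 17 17 17 17 16 16 16 16 15 16 15 15 14 14 14 13 10 14 18 22 23 20 11 6 5 5 5 5 5
50 19 20 20 19 19 19 18 18 17 17 18 19 14 12 7 6 6 6 6 5 5 5 5 5 5 5 5 5 5 5 6 6 6 6 5 5 5 5 4 4 4 4 4 4 4 4 5 4 4 5 4 5 5 5 5 5 5 5 6 6 6 6 6 5 5 5 5 5 5 5 5 5 5 6 6 6 7 6 5 5 5 5 5 5 5 5 5 5 5 5 5 5 5 5 5 5 5 6 11 17 23 21 12 5 5 5 5 5 4 5 5
[-110  110]
```

Run:
```python
from h import *
w=bot.camera("wrist");t=bot.camera("top")
u=np.array([np.cos(np.radians(56.3)),np.sin(np.radians(56.3)),0]);v=np.array([-u[1],u[0],0]);O=np.array([.565,.359,0])
ys=np.r_[-66:-34,34:66]
for n,c in(("w",w),):
  g=c["color"].max(2)
  for x in(-78,-61,-44,-20,8,24,40,60):
    pts=proj(c,O+u*x/1e3+v*ys[:,None]/1e3+np.array([0,0,.074]))
    val=cv2.remap(g,pts[:,:1].astype(np.float32),pts[:,1:].astype(np.float32),1).ravel()
    print(n,x,' '.join(str(a//10) for a in val[:32]),'|',' '.join(str(a//10) for a in val[32:]))
print(rel([.4145,.139,.2],down(np.pi)))
# white bin in top: orange grip & lugs
for b in blobs(mask(t,(3,150,120),(18,255,255),(200,190,262,262)),3):print(b,ray(t,[b[0]],.075).round(4))
m=mask(t,(0,0,110),(179,50,255),(205,185,258,270));m=cv2.morphologyEx(m,cv2.MORPH_OPEN,np.ones((2,2)));c=max(cv2.findContours(m,0,2)[0],key=cv2.contourArea);r=cv2.boundingRect(c);print(r,ray(t,[(r[0],r[1]),(r[0]+r[2],r[1]+r[3])],.08))
```

```text
w -78 8 8 8 8 8 7 5 4 3 3 3 3 3 4 4 4 4 4 4 4 4 4 5 8 11 12 12 12 12 12 12 12 | 13 13 12 11 8 5 5 5 5 6 6 6 6 6 6 6 6 6 6 5 5 5 5 5 5 5 5 7 10 14 17 18
w -61 9 9 9 9 9 8 6 4 4 4 3 4 4 4 4 4 4 4 4 5 5 6 10 14 16 16 16 16 16 16 16 16 | 13 13 12 10 7 6 6 7 7 7 6 7 6 6 6 6 5 4 4 5 5 5 5 5 5 5 6 8 12 16 19 19
w -44 10 13 17 19 19 15 8 6 5 5 5 5 6 7 7 6 6 5 5 5 5 6 8 12 15 16 16 16 16 16 16 16 | 13 13 12 10 7 6 5 5 6 6 7 7 6 6 6 6 6 6 6 5 5 5 5 5 5 5 6 8 12 16 19 19
w -20 11 15 17 17 16 12 7 6 6 6 6 10 21 25 25 25 23 18 16 16 16 16 16 16 16 16 16 16 16 16 16 16 | 18 18 17 17 17 17 17 17 17 17 17 17 16 14 10 6 4 4 4 4 5 5 5 5 5 5 6 8 12 16 19 20
w 8 10 10 10 10 9 8 6 7 7 7 7 7 7 9 9 9 9 9 9 9 9 10 17 24 25 25 23 17 12 12 12 12 | 13 13 12 10 7 5 4 5 5 6 6 6 7 6 6 6 6 6 6 5 5 5 5 5 5 5 6 8 12 15 17 17
w 24 11 15 17 18 16 12 7 8 7 7 8 8 9 9 9 10 10 10 10 10 11 16 23 25 25 25 25 25 25 25 25 25 | 13 13 12 10 7 6 6 7 7 7 7 7 7 7 6 6 5 5 4 5 5 5 5 5 5 5 6 8 12 16 18 18
w 40 11 15 17 18 17 15 10 8 8 8 8 8 9 10 10 10 10 10 10 10 10 12 18 24 25 25 25 25 25 25 25 25 | 13 13 12 11 8 6 5 5 6 7 7 7 7 7 7 7 7 6 6 6 5 5 5 5 5 6 6 8 11 15 17 18
w 60 12 14 18 21 21 18 11 8 8 7 8 10 15 21 24 25 25 25 25 25 25 25 25 25 25 25 25 25 25 25 25 25 | 18 18 18 18 18 18 18 18 18 18 18 18 18 17 12 7 5 5 5 5 5 6 6 6 5 6 7 9 13 16 17 16
(array([-0.0039,  0.267 ,  0.0336]), array([0.0037, 0.0033, 0.9844]))
([234.7, 206.9], [200, 190, 62, 72, 1548]) [[0.5928 0.1341 0.075 ]]
([249.5, 231.0], [248, 229, 4, 5, 16]) [[0.5168 0.0859 0.075 ]]
([206.2, 253.2], [200, 237, 19, 25, 247]) [[0.4455 0.2217 0.075 ]]
([249.0, 257.5], [248, 256, 3, 4, 12]) [[0.4334 0.0862 0.075 ]]
(221, 212, 28, 54) [[0.57591296 0.17650773 0.08      ]
 [0.40714102 0.08537425 0.08      ]]
```

```bash
python3 nudge.py '0.35 0 0.03 0 0 0 0;0.35 0 0.055 0.01 0 0 0;0.35 0 0.06 0.01 0 0 0;0.35 0 0.06 0.01 0 0 0;0.35 0 0.045 0 0 0 0;0.35 -0.003 0.016 0 0.003 0.003 0.12;0.35 0 0 0 0 0 0.187;0.35 0 0 0 0 0 0.187;0.35 0 0 0 0 0 0.187;0.35 0 0 0 0 0 0.187;0.35 0 0 0 0 0 0.117;0.35 0 0 0 0 0 0'
python3 - <<'E'
from h import *
w=bot.camera("wrist");cv2.imwrite("pics/w8.png",w["color"][:,:,::-1])
t,r=rel([.4146,.1388,.2],down(np.pi));print(bot.sense()["tool_pos"],t,r)
for b in blobs(mask(w,(3,150,100),(18,255,255),(0,0,560,420)),60):
    x,y,ww,hh,_=b[1];print(b,ray(w,[b[0],(x,y),(x+ww,y+hh)],.08).round(4).tolist())
g=cv2.cvtColor(w["color"],cv2.COLOR_RGB2HSV)
# lateral profile across rim at several x, z=.08 : value & saturation
ys=np.arange(.085,.195,.002)
for x in(.44,.46,.48,.50):
    p=proj(w,np.c_[np.full_like(ys,x),ys,np.full_like(ys,.08)]).astype(np.float32)
    f=lambda k:cv2.remap(np.ascontiguousarray(g[...,k]),p[:,:1],p[:,1:],1).ravel()//10
    print(x,'V',*f(2));print('   S',*f(1))
E
```

```text
time_s: 21.42
tool_pos: [0.416, 0.1397, 0.2039]
ee_rot: [-0.001, 0.707, -0.707, -0.001]
force: [-1.6, -0.5, 0.9]
finger_gap: 0.347
gripper_force: 0.0
[0.41607811 0.13967079 0.20408173] [0.0009 0.0015 0.0041] [-0.0007  0.0027  0.0021]
([214.9, 5.7], [208, 3, 13, 6, 66]) [[0.4583, -0.0067, 0.08], [0.4629, -0.0083, 0.08], [0.4543, -0.0048, 0.08]]
([178.5, 55.4], [130, 53, 94, 6, 506]) [[0.486, 0.0236, 0.08], [0.5201, 0.0221, 0.08], [0.454, 0.0259, 0.08]]
([308.8, 253.4], [235, 66, 143, 318, 18689]) [[0.3888, 0.1791, 0.08], [0.4464, 0.0305, 0.08], [0.3131, 0.3273, 0.08]]
([62.4, 236.5], [0, 98, 235, 322, 30941]) [[0.5993, 0.1633, 0.08], [0.6205, 0.0521, 0.08], [0.4616, 0.3782, 0.08]]
([170.8, 138.8], [164, 135, 14, 9, 101]) [[0.4979, 0.0815, 0.08], [0.5028, 0.0786, 0.08], [0.4928, 0.0854, 0.08]]
([261.9, 140.0], [255, 135, 15, 12, 157]) [[0.428, 0.0824, 0.08], [0.4332, 0.0786, 0.08], [0.4218, 0.0877, 0.08]]
([276.9, 206.7], [274, 173, 7, 64, 360]) [[0.4165, 0.1363, 0.08], [0.4188, 0.1081, 0.08], [0.413, 0.1636, 0.08]]
([203.7, 282.0], [184, 274, 30, 18, 239]) [[0.4823, 0.2077, 0.08], [0.
[... 857 characters left out ...]
2 2 2 2 0 0 0 0 0 0 0 0 0 0 0 0 0 0 1 2 2 2 2 2 2 2 2 2 2 2 2 2 2 2 2 2 2 2 2 1 0 0 7 13 13 13 13 13 13 14 14
0.48 V 12 16 16 16 16 23 25 25 25 25 25 25 25 25 25 25 25 25 25 25 25 25 22 19 19 19 19 19 19 19 19 16 15 15 15 15 15 15 15 15 15 15 15 23 25 25 17 15 14 14 14 14 14 14 14
   S 5 3 2 2 2 1 0 0 0 0 0 0 0 0 0 0 0 0 0 0 0 0 1 2 2 2 2 2 2 2 2 2 2 2 2 2 2 2 2 2 2 2 2 1 0 0 9 13 13 13 13 13 14 14 14
0.5 V 18 16 16 16 16 24 25 25 25 25 25 25 25 25 25 25 25 25 25 25 25 25 22 19 19 19 19 18 18 19 19 16 15 15 15 15 15 15 15 15 15 15 16 23 25 25 17 14 14 14 13 13 13 13 13
   S 14 10 3 2 2 1 0 0 0 0 0 0 0 0 0 0 0 0 0 0 0 0 1 2 2 2 2 2 2 2 2 2 2 2 2 2 2 2 2 2 2 2 2 1 0 0 9 13 13 13 13 13 14 14 14
```

```bash
python3 nudge.py '0.35 0.003 0 0.03 0 0 0;0.35 0 0.001 0.04 0 0 0;0.35 0 0 0.03 0 0 0;0.35 0 0 0.02 0 0 0;0.35 0 0 0.008 0 0 0;0.35 0 0 0 0 0 0;0.15 0 0 0 0 0 0'; python3 nudge.py '0.08 0 0 0 0 0 0; 0.05 0 0 0 0 0 0; 0 0 0 0 0 0 0; 0 0 0 0 0 0 0; 0 0 0 0 0 0 0;0 0 0 0 0 0 0' 60; python3 nudge.py '0 0 0 -0.01 0 0 0; 0 0 0 -0.03 0 0 0; 0 0 0 -0.04 0 0 0; 0 0 0 -0.05 0 0 0; 0 0 0 -0.03 0 0 0; 0 0 0 0 0 0 0'; python3 -c "
from h import *
a=np.radians(56.3);u=np.array([np.cos(a),np.sin(a)]);v=np.array([-u[1],u[0]])
f=np.array([.565,.359])+.002*u-.0015*v;g=f-.0805*u
print(f,g,rel([g[0],g[1],.23],down(np.radians(236.3))))"
```

```text
time_s: 22.35
tool_pos: [0.4164, 0.1373, 0.0775]
ee_rot: [-0.002, 0.707, -0.707, 0.0]
force: [0.5, -0.2, 0.2]
finger_gap: 0.16
gripper_force: 0.0
time_s: 23.1
tool_pos: [0.4164, 0.1372, 0.0777]
ee_rot: [0.002, -0.707, 0.707, -0.0]
force: [-1.0, -0.2, 5.8]
finger_gap: 0.087
gripper_force: 59.3
time_s: 23.85
tool_pos: [0.4168, 0.1369, 0.2393]
ee_rot: [0.004, -0.707, 0.707, -0.001]
force: [0.9, 0.1, -2.6]
finger_gap: 0.091
gripper_force: 58.7
[0.56735762 0.35983164] [0.52269264 0.29285933] (array([-0.156 , -0.1058,  0.0105]), array([-8.00e-03,  1.00e-04, -9.83e-01]))
```

```bash
python3 nudge.py '0 0 0 0 -0.004 0 -0.12;0 0 0 0 -0.004 0 -0.18;0 0 0 0 0 0 -0.18;0 0 0 0 0 0 -0.18;0 0 0 0 0 0 -0.18;0 0 0 0 0 0 -0.143;0 0 -0.03 0 0 0 0;0 0 -0.05 0 0 0 0;0 0 -0.055 0 0 0 0;0 0 -0.04 0 0 0 0;0 0 -0.013 0 0 0 0;0 0 0 0 0 0 0'; python3 -c "
from h import *
print(rel([.5227,.2929,.16],down(np.radians(236.3))))"
```

```text
time_s: 25.35
tool_pos: [0.5192, 0.2929, 0.2352]
ee_rot: [0.001, 0.957, -0.29, -0.004]
force: [-0.0, -1.1, -3.6]
finger_gap: 0.093
gripper_force: 59.1
(array([ 0.0034, -0.0022,  0.0752]), array([0.0037, 0.007 , 0.0005]))
```

```bash
python3 nudge.py '0 0.003 -0.002 0.02 0.003 0.006 0;0 0 0 0.03 0 0 0;0 0 0 0.023 0 0 0;0 0 0 0.008 0 0 0;0 0 0 0 0 0 0'
python3 - <<'E'
from h import *
w=bot.camera("wrist");t=bot.camera("top");s=bot.sense();print(s["tool_pos"],rel([.5227,.2929,.139],down(np.radians(236.3))))
cv2.imwrite("pics/w9.png",w["color"][:,:,::-1]);cv2.imwrite("pics/t9.png",t["color"][:,:,::-1])
u=np.array([np.cos(np.radians(56.3)),np.sin(np.radians(56.3)),0]);v=np.array([-u[1],u[0],0]);O=np.array([.565,.359,0])
loc=lambda p:(np.c_[(p-O)@u,(p-O)@v]*1e3).round(1).tolist()
for n,c,roi in(("w",w,(0,0,560,420)),("t",t,(120,165,225,260))):
  for b in blobs(mask(c,(3,170,120),(16,255,255),roi),4):
    x,y,ww,hh,A=b[1]
    if A<900:print(n,b,"ctr@.092",loc(ray(c,[b[0],(x,y),(x+ww,y+hh)],.092)))
# profiles across y outside bin, at rail height, x between lugs
ys=np.r_[-70:-36,36:70]
for n,c in(("w",w),("t",t)):
  g=c["color"].max(2)
  for x in(-10,0,20,40,60):
    p=proj(c,O+u*x/1e3+v*ys[:,None]/1e3+np.array([0,0,.081])).astype(np.float32)
    a=cv2.remap(g,p[:,:1],p[:,1:],1).ravel()//10
    print(n,x,*a[:34],'|',*a[34:])
E
```

```text
time_s: 25.98
tool_pos: [0.523, 0.2924, 0.1557]
ee_rot: [-0.0, 0.957, -0.29, 0.0]
force: [0.5, -1.0, -2.5]
finger_gap: 0.087
gripper_force: 59.2
[0.52388053 0.29302034 0.15658499] (array([-0.0009,  0.0008,  0.0176]), array([-0.0025, -0.001 , -0.0005]))
w ([9.5, 9.4], [0, 0, 27, 26, 331]) ctr@.092 [[58.1, -131.9], [61.8, -136.1], [51.0, -124.4]]
w ([32.3, 1.3], [30, 0, 7, 5, 16]) ctr@.092 [[45.4, -135.5], [46.5, -136.1], [43.4, -133.9]]
w ([76.6, 7.2], [55, 0, 51, 21, 392]) ctr@.092 [[23.3, -132.9], [33.7, -136.1], [9.3, -126.7]]
w ([265.2, 13.8], [242, 0, 46, 34, 407]) ctr@.092 [[-73.4, -129.9], [-61.7, -136.0], [-85.3, -120.6]]
w ([224.8, 10.3], [224, 9, 3, 4, 6]) ctr@.092 [[-52.7, -131.5], [-52.3, -132.0], [-53.7, -130.2]]
w ([52.2, 19.4], [51, 18, 3, 4, 5]) ctr@.092 [[37.2, -127.4], [37.6, -128.1], [36.5, -126.2]]
w ([85.5, 22.6], [82, 18, 8, 9, 35]) ctr@.092 [[20.1, -126.0], [21.5, -128.1], [18.2, -123.9]]
w ([3.8, 27.9], [0, 24, 9, 9, 30]) ctr@.092 [[63.4, -123.6], [64.9, -125.4], [61.3, -121.2]]
w ([77.8, 31.5], [75, 29, 7, 6, 23]) ctr@.092 [[25.0, -121.9], [26.2, -123.0], [23.
[... 4466 characters left out ...]
| 7 7 7 7 7 7 7 7 7 7 7 7 7 7 7 7 7 7 7 7 7 7 7 7 7 7 7 7 7 7 7 7 6 6
t 0 8 8 8 8 8 8 8 8 8 7 7 7 6 6 6 6 6 6 6 7 7 8 8 9 9 9 9 10 10 11 12 12 13 15 | 7 7 7 7 7 7 7 7 7 7 7 7 7 6 6 6 6 6 6 5 5 5 5 5 5 5 5 5 5 5 5 5 5 5
t 20 8 8 9 9 10 11 11 12 11 9 8 7 7 6 6 6 6 7 8 8 8 8 8 8 9 9 10 11 12 13 13 13 14 16 | 5 5 5 5 5 5 5 5 5 5 5 5 5 5 5 5 5 5 5 5 5 5 5 5 5 6 6 6 5 5 5 5 6 6
t 40 11 10 10 12 14 15 16 14 13 11 10 8 7 6 6 7 7 8 9 8 7 6 7 8 8 8 8 10 11 11 12 13 14 16 | 5 5 5 5 5 5 5 5 5 5 5 5 5 5 5 5 5 5 5 5 5 5 5 5 5 5 6 6 6 7 7 7 7 8
t 60 15 13 12 11 11 12 13 14 13 12 10 8 7 7 7 7 7 7 8 8 9 9 9 10 10 10 11 11 11 11 12 12 14 16 | 5 5 5 5 5 5 6 6 6 6 6 6 6 5 6 6 6 7 7 7 7 8 8 8 8 8 7 7 7 6 6 6 7 7
```

Run:
```python
from h import *
w=bot.camera("wrist")
u=np.array([np.cos(np.radians(56.3)),np.sin(np.radians(56.3)),0]);v=np.array([-u[1],u[0],0]);O=np.array([.565,.359,0])
loc=lambda p:(np.c_[(p-O)@u,(p-O)@v]*1e3).round(1).tolist()
R=np.array(w["R"]);C=-R.T@np.array(w["t"]);print("C",loc(C[None]),C[2])
print("lug corners top z=.101",loc(ray(w,[(88,162),(113,162),(237,162),(262,162)],.101)))
print("rail - outer/inner at z=.081 for dark band idx; rows")
g=cv2.cvtColor(w["color"],cv2.COLOR_RGB2GRAY)
for col in(125,150,180,205,100,249):print(col,g[125:185,col].tolist())
```

```text
C [[-79.2, -87.3]] 0.28098869895659434
lug corners top z=.101 [[29.5, -54.9], [15.2, -54.9], [-55.6, -54.9], [-69.8, -54.9]]
rail - outer/inner at z=.081 for dark band idx; rows
125 [76, 57, 46, 42, 41, 42, 42, 41, 40, 44, 55, 68, 72, 71, 70, 66, 62, 61, 51, 40, 33, 28, 26, 27, 28, 29, 27, 22, 21, 22, 22, 24, 24, 24, 24, 25, 27, 25, 27, 26, 26, 26, 28, 29, 30, 33, 41, 50, 70, 96, 103, 99, 98, 98, 99, 98, 98, 100, 99, 99]
150 [51, 36, 30, 29, 30, 32, 30, 29, 31, 32, 43, 51, 49, 40, 33, 34, 32, 33, 34, 34, 33, 32, 27, 26, 28, 28, 26, 24, 24, 24, 22, 27, 32, 34, 31, 28, 25, 25, 24, 25, 25, 26, 28, 28, 26, 27, 31, 42, 68, 94, 104, 100, 98, 98, 98, 97, 99, 99, 100, 99]
180 [67, 59, 44, 38, 36, 35, 35, 33, 35, 35, 35, 35, 33, 33, 31, 31, 33, 32, 31, 32, 33, 30, 28, 25, 27, 25, 24, 24, 24, 25, 26, 28, 33, 35, 35, 37, 41, 41, 44, 44, 42, 43, 42, 44, 43, 44, 45, 50, 67, 89, 101, 99, 97, 98, 98, 99, 99, 99, 100, 99]
205 [59, 51, 41, 33, 32, 32, 32, 32, 33, 31, 36, 43, 50, 44, 37, 34, 31, 31, 33, 32, 32, 30, 27, 27, 28, 29, 27, 24, 25, 26, 28, 33, 41, 42, 41, 42, 42, 42, 43, 42, 43, 43, 45, 45, 46, 45, 46, 49, 65, 88, 100, 99, 99, 99, 99, 98, 99, 100, 99, 101]
100 [83, 83, 82, 83, 81, 70, 51, 42, 40, 40, 42, 50, 66, 80, 85, 84, 83, 79, 68, 53, 44, 37, 30, 28, 28, 29, 26, 28, 24, 26, 25, 29, 34, 35, 38, 47, 62, 88, 121, 140, 148, 150, 151, 152, 151, 151, 144, 128, 96, 78, 74, 73, 74, 73, 73, 77, 88, 96, 99, 99]
249 [64, 56, 40, 32, 33, 34, 35, 35, 33, 35, 36, 50, 63, 60, 44, 36, 36, 35, 38, 34, 36, 31, 28, 26, 27, 28, 26, 24, 24, 26, 27, 32, 35, 35, 36, 43, 58, 82, 115, 137, 148, 153, 153, 154, 153, 149, 135, 113, 92, 79, 74, 74, 76, 75, 74, 75, 85, 96, 99, 98]
```

```bash
python3 nudge.py '0 -0.002 -0.0016 0.004 0 0 0;0 0 0 0.004 0 0 0;0 0 0 0.003 0 0 0;0 0 0 0 0 0 0'; python3 nudge.py '0 0 0 0.003 0 0 0;0 0 0 0 0 0 0'
```

```text
time_s: 26.62
tool_pos: [0.5224, 0.2955, 0.1441]
ee_rot: [-0.0, 0.957, -0.29, 0.0]
force: [-0.7, 0.7, -2.4]
finger_gap: 0.091
gripper_force: 59.1
time_s: 26.88
tool_pos: [0.5226, 0.2955, 0.1413]
ee_rot: [-0.001, 0.957, -0.29, 0.0]
force: [0.9, 0.0, -4.1]
finger_gap: 0.089
gripper_force: 59.1
```

```bash
python3 nudge.py '0 0 0 0.002 0 0 0;0 0 0 0 0 0 0'; python3 -c "
from h import *
print(bot.sense()['force'],bot.sense()['torque'],rel([.5227,.2929,.139],down(np.radians(236.3))))"
```

```text
time_s: 27.12
tool_pos: [0.5226, 0.2956, 0.1394]
ee_rot: [-0.001, 0.957, -0.29, 0.0]
force: [0.2, 1.0, -3.1]
finger_gap: 0.087
gripper_force: 59.1
[ 0.22120374  1.02517294 -3.11037579] [-0.1932546   0.15254958  0.0142644 ] (array([0.0016, 0.0022, 0.0004]), array([-0.0013, -0.0001, -0.0002]))
```

```bash
for i in 1; do python3 nudge.py '0 0 0 0.0015 0 0 0;0 0 0 0 0 0 0'; done; python3 nudge.py '0 0 0 0.0015 0 0 0;0 0 0 0 0 0 0';python3 -c "
from h import *
s=bot.sense();print(s['force'],s['torque'])"
```

```text
time_s: 27.38
tool_pos: [0.5226, 0.2956, 0.1379]
ee_rot: [-0.001, 0.957, -0.29, 0.0]
force: [-0.9, 0.1, -2.6]
finger_gap: 0.088
gripper_force: 59.2
time_s: 27.62
tool_pos: [0.5226, 0.2956, 0.1364]
ee_rot: [-0.001, 0.957, -0.29, 0.0]
force: [-0.2, -0.3, -2.4]
finger_gap: 0.089
gripper_force: 59.2
[-0.17410452 -0.31817294 -2.44392095] [-0.16479682  0.18885833 -0.00336663]
```

```bash
python3 nudge.py '0 0 0 0.0015 0 0 0;0 0 0 0 0 0 0'; python3 nudge.py '0 0 0 0.0015 0 0 0;0 0 0 0 0 0 0';python3 -c "
from h import *
s=bot.sense();print(s['force'],s['torque'])"
```

```text
time_s: 27.88
tool_pos: [0.5226, 0.2956, 0.1349]
ee_rot: [-0.001, 0.957, -0.29, 0.0]
force: [0.2, -0.6, -1.9]
finger_gap: 0.087
gripper_force: 59.2
time_s: 28.12
tool_pos: [0.5228, 0.2956, 0.1338]
ee_rot: [-0.001, 0.957, -0.29, 0.0]
force: [-1.1, -0.7, -0.3]
finger_gap: 0.089
gripper_force: 59.5
[-1.05964968 -0.69003073 -0.26081166] [-0.20052014  0.20938733 -0.01080733]
```

```bash
python3 nudge.py '0 0 0 0.001 0 0 0;0 0 0 0 0 0 0'; python3 nudge.py '0 0 0 0.001 0 0 0;0 0 0 0 0 0 0';python3 -c "
from h import *
s=bot.sense();print(s['force'],s['torque'])"
```

```text
time_s: 28.38
tool_pos: [0.5229, 0.2956, 0.1336]
ee_rot: [-0.001, 0.957, -0.29, 0.001]
force: [-3.1, -3.1, 9.1]
finger_gap: 0.088
gripper_force: 60.8
time_s: 28.62
tool_pos: [0.5229, 0.2955, 0.1335]
ee_rot: [-0.001, 0.957, -0.29, 0.001]
force: [-6.7, -4.7, 18.2]
finger_gap: 0.09
gripper_force: 62.1
[-6.71179845 -4.68569821 18.16738094] [-0.87679247  1.46223505 -0.00825681]
```

```bash
python3 nudge.py '0 0 0 -0.0015 0 0 0;0 0 0 0 0 0 0;0.12 0 0 0 0 0 0;0.2 0 0 0 0 0 0;0.35 0 0 0 0 0 0;0.35 0 0 0 0 0 0'; python3 nudge.py '0.35 0 0 -0.02 0 0 0;0.35 0 0 -0.04 0 0 0;0.35 0 0 -0.05 0 0 0;0.35 0 0 -0.03 0 0 0;0.35 0 0 0 0 0 0'
python3 - <<'E'
from h import *
w=bot.camera("wrist");cv2.imwrite("pics/w10.png",w["color"][:,:,::-1])
u=np.array([np.cos(np.radians(56.3)),np.sin(np.radians(56.3)),0]);v=np.array([-u[1],u[0],0]);O=np.array([.565,.359,0])
loc=lambda p:(np.c_[(p-O)@u,(p-O)@v]*1e3).round(1).tolist()
for b in blobs(mask(w,(3,170,110),(16,255,255),(0,120,560,330)),60):
    x,y,ww,hh,A=b[1];print(b,loc(ray(w,[b[0],(x,y),(x+ww,y+hh)],.078)),loc(ray(w,[b[0],(x,y),(x+ww,y+hh)],.136)))
E
```

```text
time_s: 29.38
tool_pos: [0.5227, 0.2957, 0.1329]
ee_rot: [-0.001, 0.957, -0.29, 0.0]
force: [-0.4, -0.6, 0.1]
finger_gap: 0.35
gripper_force: 0.0
time_s: 30.0
tool_pos: [0.5237, 0.296, 0.2755]
ee_rot: [-0.002, 0.957, -0.29, 0.002]
force: [-0.2, -0.0, -0.7]
finger_gap: 0.353
gripper_force: 0.0
([30.2, 157.7], [0, 120, 75, 80, 3326]) [[176.9, -32.2], [197.3, -69.1], [140.4, 12.8]] [[131.1, -41.7], [147.9, -72.1], [101.2, -4.9]]
([324.6, 127.2], [305, 120, 40, 21, 435]) [[-121.6, -62.5], [-102.1, -69.3], [-142.5, -49.1]] [[-113.6, -66.6], [-97.6, -72.2], [-130.8, -55.6]]
([542.7, 130.1], [519, 120, 41, 29, 783]) [[-335.7, -59.8], [-310.2, -69.3], [-357.9, -41.4]] [[-289.1, -64.4], [-268.2, -72.2], [-307.3, -49.3]]
([355.6, 240.5], [245, 165, 231, 165, 15028]) [[-161.7, 59.0], [-42.0, -24.9], [-318.6, 178.3]] [[-146.5, 33.1], [-48.3, -35.8], [-275.1, 130.9]]
([165.3, 294.6], [119, 263, 98, 67, 3774]) [[57.4, 129.5], [105.6, 87.8], [-0.7, 180.0]] [[33.2, 90.8], [72.7, 56.6], [-14.5, 132.2]]
```

Run:
```python
from h import *
w=bot.camera("wrist");c=w
u=np.array([np.cos(np.radians(56.3)),np.sin(np.radians(56.3)),0]);v=np.array([-u[1],u[0],0]);O=np.array([.565,.359,0])
h=cv2.cvtColor(c["color"],cv2.COLOR_RGB2HSV);S,V=[np.ascontiguousarray(h[...,k]) for k in(1,2)]
ys=np.r_[-60:-30,30:60]
def line(P):
    p=proj(c,P).astype(np.float32);return [cv2.remap(a,p[:,:1],p[:,1:],1).ravel()//10 for a in(V,S)]
for x in(-50,-20,10,40,70):
    a,s=line(O+u*x/1e3+v*ys[:,None]/1e3+np.array([0,0,.136]));print(x,'V',*a[:30],'|',*a[30:])
xs=np.r_[-100:-70,70:100]
for y in(-37,-20,0,20):
    a,s=line(O+u*xs[:,None]/1e3+v*y/1e3+np.array([0,0,.136]));print('y',y,'V',*a[:30],'|',*a[30:]);print('S',*s[:30],'|',*s[30:])
```

```text
-50 V 7 8 9 9 9 8 8 8 9 12 15 15 15 15 16 16 16 18 23 25 25 25 25 25 25 25 25 25 25 25 | 14 14 15 19 23 25 25 25 25 22 18 15 15 15 15 15 15 15 15 14 14 14 14 14 14 14 13 13 13 12
-20 V 8 10 11 12 13 13 13 12 13 13 15 15 16 16 16 16 16 18 23 25 25 25 25 25 25 25 25 25 25 25 | 14 14 15 19 23 25 25 25 25 22 17 13 12 12 13 14 14 14 14 14 14 13 13 14 14 14 14 14 14 14
10 V 8 13 22 25 25 25 22 18 17 17 17 16 15 15 15 15 16 18 23 25 25 25 25 25 25 25 25 25 25 25 | 14 14 15 18 23 25 25 25 25 23 17 14 14 14 14 14 14 14 14 13 13 13 13 12 12 12 12 12 12 12
40 V 8 9 10 13 14 13 11 10 11 13 14 14 14 14 14 14 15 17 23 25 25 25 25 23 19 18 18 18 18 18 | 13 14 14 17 23 25 25 25 25 23 18 14 13 13 13 12 12 12 12 12 12 12 12 12 12 12 12 12 12 13
70 V 16 16 16 16 16 16 16 17 17 17 17 17 17 17 16 14 14 16 22 25 25 25 25 23 16 13 13 13 13 13 | 13 13 14 17 22 25 25 25 25 22 13 6 4 4 4 4 3 3 3 3 3 3 3 3 3 3 3 3 3 3
y -37 V 8 8 8 9 10 11 11 9 8 10 12 12 12 12 12 12 12 12 16 24 25 25 25 25 25 25 25 25 25 25 | 23 23 23 23 23 23 23 23 23 23 23 22 20 19 19 23 25 25 25 21 18 17 17 16 16 16 16 16 16 16
S 10 10 9 7
[... 392 characters left out ...]
 3 3 2 3 3 2 2 0 0 0 0 0 0 0 1 7 13 15 15 16 15 15 15 16 16 16
y 0 V 13 10 9 10 16 21 21 16 10 11 12 12 12 12 11 11 11 11 15 23 25 25 25 25 25 25 25 25 25 25 | 12 12 12 12 12 12 12 12 13 16 22 24 25 25 25 25 25 25 24 19 14 12 11 10 9 8 8 7 7 7
S 14 12 11 7 4 2 2 3 3 8 10 10 9 9 8 7 7 6 3 1 1 5 13 17 17 17 15 7 1 0 | 3 3 2 3 2 3 3 3 2 2 1 0 0 0 0 0 0 0 1 6 13 14 14 14 13 12 12 12 12 12
y 20 V 14 14 14 14 15 14 13 13 12 12 13 13 14 14 15 15 15 15 18 23 25 25 25 25 25 25 25 23 17 15 | 12 12 12 12 12 12 12 12 12 16 21 24 25 25 25 25 25 25 24 16 6 4 4 4 4 4 4 4 4 4
S 16 15 11 6 3 3 3 4 5 6 6 7 8 9 10 9 8 8 6 2 1 5 14 18 19 19 18 16 9 4 | 2 3 3 2 2 3 2 3 2 2 2 0 0 0 0 0 0 0 0 2 3 4 4 4 3 4 4 4 4 4
```

```bash
python3 nudge.py '0.35 0 0.02 -0.03 0 0 0;0.35 0 0 0 0 0 0'; python3 -c "
from cell import bot
print(bot.finish_job())"
```

```text
time_s: 30.35
tool_pos: [0.5114, 0.2784, 0.3036]
ee_rot: [-0.001, 0.957, -0.29, 0.001]
force: [-0.5, 0.5, -0.0]
finger_gap: 0.349
gripper_force: 0.0
the job is handed in; nothing more can be done
None
```

The job is handed in at about 30 s: the lone bun stands in the blue bin and the white bin is stacked half-turned on top, seated 56 mm up by the arm's height reading and level in the camera check; I did no push test on the lugs.

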